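# Close the polishing barrel snugly

### The job

Put the loose lid on the polishing barrel so that its two pins drop through the two gaps in the barrel's neck flange, then twist it clockwise (seen from above) until it pulls up snug, at about 0.6 N m, without ever overtightening it past 0.9 N m. Let go and leave it closed, and do not disturb the other things on the bench.

Things in the scene. Friction and masses are not known exactly. Their poses are not given: they have to be found in the camera images.
- lid: Loose bare-aluminium lid, about 180 g, lying right way up: a disc 76 mm across with a skirt (69 mm inside). Origin on its axis at the skirt's lower edge, z up; underside of the disc 18 mm, flat top 24 mm above the origin. A bar grip stands on top, 48 mm long along the lid's x, 14 mm thick along y, from 24 to 50 mm above the origin. Pinch it firmly (40 N).
- lid_grip (a point): Middle of the lid's bar grip, on the lid's axis 37 mm above the lid's origin; same axes as the lid.
- lid_pin (a point): One of the two steel pins inside the skirt, at the lid's +x (the other at -x): 6 mm thick, 5 mm above the skirt's lower edge, pointing inward to 28.8 mm from the axis. The bar grip points along the pins; half a turn of the lid makes no difference. Same axes as the lid.
- cup: Dark steel cup, 116 mm across, 34 mm high, lined with rubber, fixed to the bench by two bolted ears; origin at the centre of its underside, z up. The ears lie along its x and -x, and so do the gaps in the flanges while the barrel is at rest. The upright grey plastic barrel (90 mm across, 80 mm to its shoulder, neck 55 mm across) stands in it and is not removed.
- mouth (a point): Centre of the barrel's mouth, 112 mm above the bench; z up, turns with the barrel. A rubber seal ring lies on it, its top 0 to 1 mm above or below this point (unknown, worn differently each time). With the lid's x along this x, or half a turn from it, the lid drops straight over the neck (1.5 mm play) until its underside rests on the seal: lid origin 17 to 19 mm below this point.
- gap (a point): One of two opposite gaps between the ramped metal flanges (68 mm across) round the neck, at the mouth's +x, 30 mm from the axis, 13 mm below the mouth; same axes as the mouth. The pins go in from 0.25 rad clockwise to 0.6 rad anticlockwise of it; if they miss, the lid stays over 8 mm too high. Turned clockwise from above, they slide free, then wedge at 0.75 to 1.45 rad, and friction holds the lid.
- barrel (a joint): How far the barrel is wound clockwise (from above) in its rubber lining, rad; 0 at rest, springs back when let go. The rubber gives 0.25 rad per N m, so this also tells the torque: snug is 0.09 to 0.225 (0.36 to 0.9 N m), best about 0.15; beyond 0.24 is overtightened. Once tight (within some 0.02 rad) the barrel follows the lid, so the lid must turn that much further.
- block: Bystander: loose flat steel bench block 64 x 64 x 22 mm, origin at the centre of its underside. Leave it alone.
- tin: Bystander: loose small glass jar with a steel cap, 52 mm across, 50 mm tall, origin at the centre of its underside. Leave it alone.
- handpiece: Bystander: loose slim steel rotary handpiece lying on the bench, about 155 mm long, 23 mm thick, origin under its middle. Leave it alone.
- hammer: Bystander: loose hammer lying on the bench with a wooden handle, origin under its middle. Leave it alone.
There are look-alikes about, which are no part of the job. Of the things that look like the cup, take the one that is farthest from the robot's base at the start.

How it is judged:
On the way, in this order (a step that is already met when the one before it is completed fails the run):
1. the lid is down over the barrel's neck, resting level on the seal with its pins through the gaps (horizontal distance between lid and mouth below 0.005 m and angle between lid's own z axis and vertical below 0.07 rad and z of lid in the frame of mouth between -0.022 and -0.0155 m), for 0.1 s.
2. the lid, turned clockwise under the flanges, is snug: the twist on the barrel has reached 0.35 N m (barrel wound 0.0875 rad) (all of step 1 and angle between the x axis of lid and the x axis of mouth, either way round above 0.7 rad and value of joint barrel above 0.0875 rad), for 0.1 s.
At the end, for the whole second after the job is handed in: The lid sits level (0.07 rad) and centred (5 mm) on the barrel, its origin 15.5 to 22 mm below the mouth point, turned over 0.7 rad from the aligned position, after reaching at least 0.35 N m; let go, at rest, the barrel sprung back to within 0.03 rad (all of step 1 and angle between the x axis of lid and the x axis of mouth, either way round above 0.7 rad and linear speed of lid below 0.01 m/s and angular speed of lid below 0.1 rad/s and value of joint barrel between -0.03 and 0.03 rad and contact force between the fingers and anything else below 0.1 N); the robot touches nothing.
It fails at once if the lid is overtightened: barrel wound more than 0.24 rad (0.96 N m) either way (value of joint barrel above 0.24 rad or value of joint barrel below -0.24 rad).
It fails at once if the steel bench block is disturbed: moved more than 30 mm (distance of block from where it was at the start of the episode above 0.03 m).
It fails at once if the small glass jar is disturbed: moved more than 30 mm (distance of tin from where it was at the start of the episode above 0.03 m).
It fails at once if the rotary handpiece is disturbed: moved more than 30 mm (distance of handpiece from where it was at the start of the episode above 0.03 m).
It fails at once if the hammer is disturbed: moved more than 30 mm (distance of hammer from where it was at the start of the episode above 0.03 m).
It also fails if it takes over 67 s, if anything falls off the work surface, if the arm or the gripper's body presses on something with over 40 N, if the wrist force passes 120 N, or if a joint passes its speed limit or range.

### The arm

A 6-joint arm with a two-finger parallel gripper is mounted at the origin on the work surface. World frame = base frame: x ahead of the robot, y to its left, z up, the work surface at z = 0. Lengths are in m, angles in rad, forces in N, time in s.
With the tool pointing down it reaches from about 0.375 to 0.825 m from the base axis. Payload 5.5 kg.
Tool frame: the origin (TCP) lies at the centre of the arm's flange, where the gripper is bolted on; the fingertips stand 173 mm ahead of it and the grasp point (between the pads) lies manip.pinch_z ahead of it (manip.pinch_z is the distance from the TCP to the grasp point, in m); z points along the fingers, y is the line along which they close (so a half turn about z gives the same grasp; the last joint's range is limited). The gripper opens to 85 mm and grips with 20 to 120 N. Pads are 22 mm wide; open, the fingers measure 114 mm over their backs; the gripper's body (76 mm by 85 mm) begins 54 mm behind the grasp point. The pads swing forward as they close: fully open they stand 13 mm farther back than shut.
Start: joints at [1.272, 0.314, -0.047, 1.21, 0, 1.571], TCP at [0.177, 0.573, 0.405] pointing down, gripper open.
Joint ranges: [-2.67, 2.67], [-0.69, 1.73], [-1.03, 1.25], [-2.08, 2.16], [-1.42, 1.45], [-3.14, 3.14]. Speed limits (rad/s): [2.39, 2.39, 3.01, 3.14, 3.14, 3.14].

### API

Orientations are given as [roll, pitch, yaw] about the fixed x, y, z axes, in that order (R = Rz(yaw) Ry(pitch) Rx(roll)).
In Python, from station import manip gives the robot as it stands.
- The arm moves only by the shell command python3 -m inch 'ROWS' [OPENING]. ROWS is JSON, a list of rows, each a list of 6 numbers: the shift along the tool's x, y, z each as a share of 40 cm, from -1 to 1, then the turn, a rotation vector about the tool's x, y, z each as a share of pi/2 rad, from -1 to 1. A call has 1 to 8 rows; each row is the pose to reach, as a shift and turn from the pose commanded when the call began, along the tool's axes at that moment; what a row does not reach only later rows make up. A row lasts 1/12 s, in which the tool goes at most 41.7 mm and 7.16 degrees, less where a joint would pass 70% of its speed; a pose out of reach is approached as far as the arm can. A call with a number of a shift or a turn outside -1 to 1 is refused whole. A call with a gripper value outside its range is refused whole. OPENING is the closure, from -1 (fully open) to 1 (shut), set as the call begins (- or left out, the last holds). The fingers move at their own pace and stop on an object; the grip force is fixed at half the most. Time passes only in rows, so rows that repeat a pose let the fingers close. It gives the time, the measured TCP pose, the force, the opening and the grip force at its end, in the units of the state.
- manip.get_obs(): the state, without advancing time (a new reading comes with each control period).
- manip.camera(name): name is "scene" or "top" or "wrist"; returns the picture (480x640x3 uint8, blue, green, red); there is no depth.
- manip.calibration(name): a dict with "fovy" (degrees; the focal length in pixels is half the picture's height over the tangent of half this angle, whatever the lens; pixels are square), "cx", "cy" (the principal point, pixels), "cam_to_world" (4x4, takes a point from camera to world coordinates). Camera axes: x right, y up, looking along -z (the intrinsics and any distortion apply to the point x, -y, -z); pixel columns grow to the right and rows downward; lengths in m; the calibration is good to about 2 mm. A picture is of the moment at which its call begins: read the wrist's pose just before it. calibration takes no time and is no camera call; for the wrist camera it gives the pose at the moment of the call.
- manip.sign_off(): hands the job in; it is judged then, once.
The state is a dict: "time_s": time; "qpos": joint angles; "qd": joint speeds; "tau": joint torques, N m; "tcp_pos": TCP position; "orientation": TCP orientation; "wrist_force": force on the tool from outside, world axes, zero at the start; "wrist_torque": the same for the moment, N m; "gripper_width": finger opening in m; "grasp_force": force on a finger pad.
Only numpy, scipy, OpenCV 4.12 (cv2) and the standard library are available. Lean on these libraries where they do the work, as an engineer would, in place of code of your own. Each camera call takes 0.05 s, during which the arm holds its last target. There are 200 camera calls.

## Working session

There is one attempt and no reset: what is moved stays moved. The work goes in short steps, Python scripts to look and compute and a shell command to move; the robot and the scene stay as the last step left them, time stands still between calls to the robot, and variables do not carry over. Pictures are saved under pics/ and viewed, at most 10 in all, crops included, and the job is handed in when it is done.

```bash
ls; mkdir -p pics; python3 - <<'E'
from station import manip
import cv2, json
o=manip.get_obs(); print(o['time_s'],o['tcp_pos'],o['orientation'],o['gripper_width'],manip.pinch_z)
for n in ('top','scene'):
    cv2.imwrite(f'pics/{n}0.png',manip.camera(n)); print(n,manip.calibration(n))
E
```

```text
pics
0.0 [0.17653322 0.57314822 0.40384008] [-3.13990552e+00  2.31699042e-05  2.84281818e+00] 0.08529676936584711 0.1547
top {'fovy': 46.94046196403543, 'cx': 314.4214084328792, 'cy': 235.44147107449658, 'cam_to_world': array([[ 0.02463224,  0.99213036, -0.1227624 ,  0.37254955],
       [-0.99923429,  0.02816858,  0.02715432,  0.10896882],
       [ 0.03039866,  0.12199953,  0.99206453,  1.32858252],
       [ 0.        ,  0.        ,  0.        ,  1.        ]])}
scene {'fovy': 53.741910197222325, 'cx': 321.1949633886671, 'cy': 234.31835646647102, 'cam_to_world': array([[ 0.08509479, -0.57225943,  0.81564577,  1.27969261],
       [ 0.99628656,  0.05964344, -0.06209469,  0.04988784],
       [-0.01311365,  0.81790085,  0.57520972,  0.60693177],
       [ 0.        ,  0.        ,  0.        ,  1.        ]])}
```

View pics/top0.png

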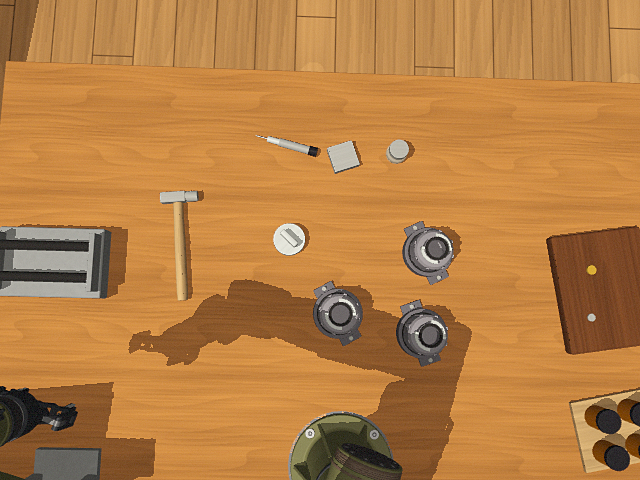

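View pics/scene0.png

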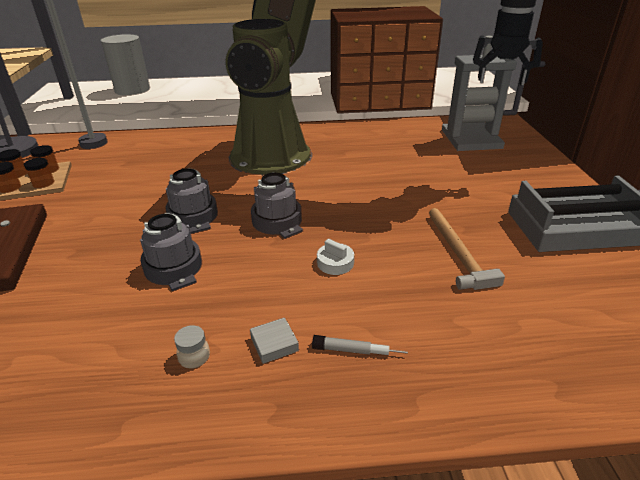

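The top view shows the lid at about (290,239), with three cups at (338,313), (423,333) and (430,250). Top-picture "up" is +x, so the cup at (430,250) is the farthest. Next, an enlarged crop of the lid and that cup.

```bash
cat > h.py <<'E'
import numpy as np, cv2
from station import manip
def ray(cal,u,v,z):
    f=240/np.tan(np.radians(cal['fovy'])/2); M=cal['cam_to_world']
    d=M[:3,:3]@np.array([(u-cal['cx'])/f,-(v-cal['cy'])/f,-1]); p=M[:3,3]
    return p+d*(z-p[2])/d[2]
def proj(cal,P):
    f=240/np.tan(np.radians(cal['fovy'])/2); M=cal['cam_to_world']
    c=M[:3,:3].T@(np.array(P)-M[:3,3]); return cal['cx']+f*c[0]/-c[2], cal['cy']-f*c[1]/-c[2]
E
python3 - <<'E'
import cv2,numpy as np
from h import *
a=cv2.imread('pics/top0.png')
r=lambda x,y:cv2.resize(a[y:y+80,x:x+64],None,fx=6,fy=6,interpolation=cv2.INTER_CUBIC)
cv2.imwrite('pics/c1.png',np.hstack([r(258,200),r(398,210)]))
c=manip.calibration('top')
print('lid',ray(c,290,239,.024),'mouth',ray(c,436,247,.112),ray(c,419,229,.008),ray(c,439,277,.008))
for u,v in((340,313),(426,333),(436,247)): p=ray(c,u,v,.112); print(p,np.hypot(*p[:2]))
E
```

```text
lid [0.52382927 0.13103006 0.024     ] mouth [ 0.50484863 -0.19584898  0.112     ] [ 0.55890577 -0.1804905   0.008     ] [ 0.4438922  -0.22899077  0.008     ]
[0.35406968 0.01559624 0.112     ] 0.3544130059500554
[ 0.31534221 -0.1734019   0.112     ] 0.3598734901834071
[ 0.50484863 -0.19584898  0.112     ] 0.5415061953052136
```

View pics/c1.png

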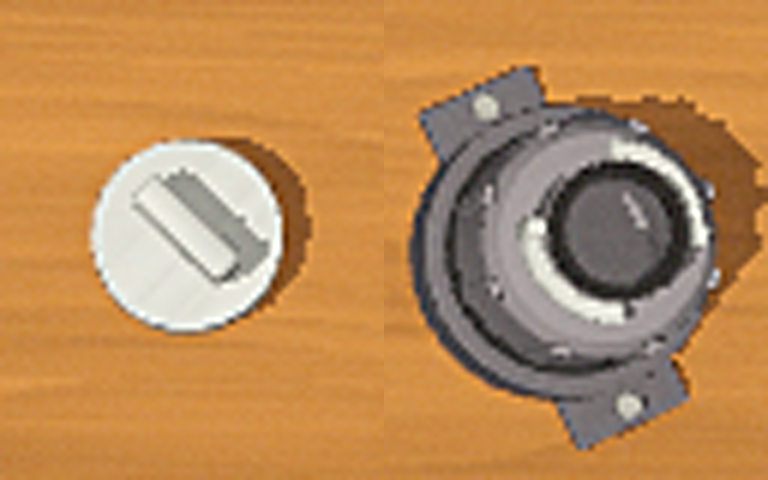

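```bash
python3 - <<'E'
from h import *
c=manip.calibration('top')
a=ray(c,282,231.7,.05);b=ray(c,295.5,245.3,.05)
print('lid disc',ray(c,289.3,239.3,.024),'grip',a,b,(a+b)/2,np.hypot(*(a-b)[:2]),'yaw',np.arctan2(*(a-b)[1::-1]))
e=ray(c,414.8,227.5,.008);g=ray(c,438.7,277.3,.008)
print('mouth',ray(c,437.5,248.3,.112),'cup',(e+g)/2,np.hypot(*(e-g)[:2]),'yaw',np.arctan2(*(e-g)[1::-1]))
o=manip.get_obs();print(o['tcp_pos'],o['orientation'],o['qpos'],o['time_s'])
w=manip.calibration('wrist');print(w); 
from scipy.spatial.transform import Rotation as R
Rt=R.from_euler('xyz',o['orientation']).as_matrix(); print(Rt, Rt.T@(w['cam_to_world'][:3,3]-o['tcp_pos']))
E
```

```text
lid disc [0.5230659 0.132668  0.024    ] grip [0.53740092 0.14971578 0.05      ] [0.50644043 0.1173815  0.05      ] [0.52192067 0.13354864 0.05      ] 0.04476670169985544 yaw 0.8070993580260493
mouth [ 0.50203072 -0.19920603  0.112     ] cup [ 0.50271879 -0.19924936  0.008     ] 0.1325112487716893 yaw 0.453263063443896
[0.17655988 0.57314514 0.40391165] [-3.13999256e+00  6.62186360e-06  2.84279226e+00] [ 1.27196840e+00  3.14151249e-01 -4.80050423e-02  1.21024013e+00
 -6.66591172e-06  1.57076880e+00] 0.1
{'fovy': 58.49574738740921, 'cx': 310.40123592702975, 'cy': 241.35701226720164, 'cam_to_world': array([[ 2.94924926e-01, -9.11627800e-01, -2.86276165e-01,
         1.05085842e-01],
       [ 9.55520033e-01,  2.81104839e-01,  8.92274409e-02,
         5.96177539e-01],
       [-8.68600619e-04, -2.99858007e-01,  9.53983449e-01,
         3.71620465e-01],
       [ 0.00000000e+00,  0.00000000e+00,  0.00000000e+00,
         1.00000000e+00]])}
[[-9.55690311e-01  2.94373596e-01 -4.64696472e-04]
 [ 2.94373963e-01  9.55689084e-01 -1.53114007e-03]
 [-6.62186360e-06 -1.60009027e-03 -9.99998720e-01]] [0.0750874  0.00102341 0.03228909]
```

```bash
cat >> h.py <<'E'
from scipy.spatial.transform import Rotation as R
def plan(x,y,z,psi):
    o=manip.get_obs(); Rt=R.from_euler('xyz',o['orientation']); G=R.from_euler('xyz',[np.pi,0,psi])
    d=Rt.inv().apply(np.array([x,y,z])-o['tcp_pos'])/.4; r=(Rt.inv()*G).as_rotvec()/(np.pi/2)
    print('t',o['time_s'],'tcp',o['tcp_pos'].round(4),'rpy',np.round(o['orientation'],4),'q',np.round(o['qpos'],3),'w',o['gripper_width'],'gf',o['grasp_force'],'F',np.round(o['wrist_force'],1),'T',np.round(o['wrist_torque'],2))
    print('row',np.r_[d,r].round(4).tolist())
E
python3 -m inch '[[-0.575,-0.4,0.1,0,0,-0.35],[-0.575,-0.4,0.1,0,0,-0.35],[-0.575,-0.4,0.1,0,0,-0.35],[-0.575,-0.4,0.1,0,0,-0.35],[-0.575,-0.4,0.1,0,0,-0.35],[-0.575,-0.4,0.1,0,0,-0.35],[-0.575,-0.4,0.1,0,0,-0.35],[-0.575,-0.4,0.1,0,0,-0.35]]' -1
python3 -c "
from h import *
plan(.5225,.133,.34,3.949)"
```

```text
time_s: 0.77
tcp_pos: [0.3518, 0.3479, 0.3634]
orientation: [-3.138, -0.001, -2.897]
wrist_force: [-0.1, -0.1, 0.7]
gripper_width: 0.0855
grasp_force: 0.0
t 0.7667 tcp [0.3518 0.3479 0.3634] rpy [-3.1375e+00 -1.0000e-03 -2.8973e+00] q [ 0.781  0.14  -0.363  1.07  -0.003  0.536] w 0.0855094865500465 gf 0.0 F [-0.1 -0.1  0.7] T [ 0.07  0.04 -0.02]
row [-0.2842, -0.6243, 0.0607, -0.0023, -0.0013, -0.3585]
```

```bash

python3 -m inch '[[-0.284,-0.624,0.06,0,0,-0.358],[-0.284,-0.624,0.06,0,0,-0.358],[-0.284,-0.624,0.06,0,0,-0.358],[-0.284,-0.624,0.06,0,0,-0.358],[-0.284,-0.624,0.06,0,0,-0.358],[-0.284,-0.624,0.06,0,0,-0.358],[-0.284,-0.624,0.06,0,0,-0.358],[-0.284,-0.624,0.06,0,0,-0.358]]' -1
python3 -c "
from h import *
im=manip.camera('wrist');c=manip.calibration('wrist')
np.save('w1.npy',c,allow_pickle=True)
for k in (1,-1):
  p=np.array([.5225,.133,.05])+k*.024*np.array([np.cos(.807),np.sin(.807),0]); print(proj(c,p))
print('ctr',proj(c,[.5225,.133,.024]))
cv2.imwrite('pics/w1.png',im)
plan(.5225,.133,.30,3.949)"
```

```text
time_s: 1.43
tcp_pos: [0.5241, 0.1355, 0.3399]
orientation: [-3.139, -0.001, -2.333]
wrist_force: [0.6, -0.5, 1.2]
gripper_width: 0.0854
grasp_force: 0.0
(np.float64(309.7346765020619), np.float64(263.9716597611481))
(np.float64(309.7534762322438), np.float64(189.767822210725))
ctr (np.float64(309.8654695500606), np.float64(217.61185532500167))
t 1.4833 tcp [0.5234 0.1363 0.3399] rpy [-3.1407e+00 -9.0000e-04 -2.3333e+00] q [ 2.550e-01  2.390e-01 -2.980e-01  1.035e+00 -1.000e-03 -5.530e-01] w 0.0856307569838569 gf 0.0 F [-0.1 -1.2 -0.4] T [-0.03  0.   -0.04]
row [0.0075, -0.0039, 0.0997, -0.0006, -0.0006, 0.0006]
```

View pics/w1.png

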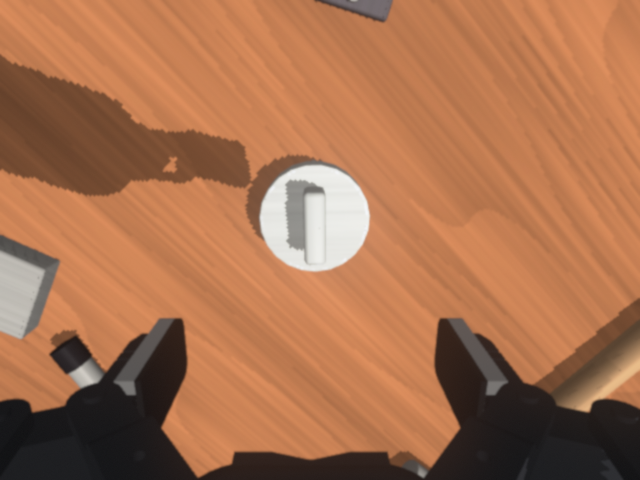

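The wrist view shows the lid centred at about (315,217). The bar runs (314,188)–(315,264), about 5 px to the right of the prediction, and its direction is right.

```bash

python3 -c "
from h import *
c=np.load('w1.npy',allow_pickle=True).item()
a=ray(c,314,188.5,.05);b=ray(c,315,264,.05);print(a,b,(a+b)/2,np.hypot(*(a-b)[:2]),np.arctan2(*(a-b)[1::-1]))
d=ray(c,314.5,217.5,.024);print(d)
m=((a+b)/2+d)/2
plan(m[0],m[1],.20,3.949-.01)"
```

```text
[0.50350095 0.11688549 0.05      ] [0.53667438 0.15267674 0.05      ] [0.52008766 0.13478112 0.05      ] 0.048800505757541156 -2.3182539526654637
[0.52016161 0.13512576 0.024     ]
t 1.4833 tcp [0.5234 0.1363 0.3399] rpy [-3.1407e+00 -9.0000e-04 -2.3333e+00] q [ 2.550e-01  2.390e-01 -2.980e-01  1.035e+00 -1.000e-03 -5.530e-01] w 0.0856307569838569 gf 0.0 F [-0.1 -1.2 -0.4] T [-0.03  0.   -0.04]
row [0.0078, 0.004, 0.3497, -0.0006, -0.0006, 0.0069]
```

```bash

python3 -m inch '[[0.008,0.001,0.1,0,0,0],[0.008,0.001,0.2,0,0,0],[0.008,0.001,0.27,0,0,0],[0.008,0.001,0.32,0,0,0],[0.008,0.001,0.35,0,0,0],[0.008,0.001,0.35,0,0,0],[0.008,0.001,0.35,0,0,0]]' -1
python3 -m inch '[[0,0,0,0,0,0],[0,0,0,0,0,0],[0,0,0,0,0,0],[0,0,0,0,0,0],[0,0,0,0,0,0],[0,0,0,0,0,0],[0,0,0,0,0,0],[0,0,0,0,0,0]]' 1
python3 -c "
from h import *
plan(.521,.134,.2,3.95)"
```

```text
time_s: 2.07
tcp_pos: [0.518, 0.138, 0.2003]
orientation: [3.14, -0.002, -2.327]
wrist_force: [-0.8, 0.3, 0.2]
gripper_width: 0.0856
grasp_force: 0.0
time_s: 2.73
tcp_pos: [0.5193, 0.1371, 0.2014]
orientation: [-3.141, 0.001, -2.329]
wrist_force: [-0.3, -1.0, 5.6]
gripper_width: 0.0126
grasp_force: 59.4
t 2.7333 tcp [0.5193 0.1371 0.2014] rpy [-3.1408e+00  9.0000e-04 -2.3285e+00] q [ 0.258  0.366 -0.477  0.727 -0.    -0.555] w 0.012610285934388727 gf 59.405436515808105 F [-0.3 -1.   5.6] T [-0.15  0.1  -0.02]
row [0.0028, -0.0085, 0.0034, -0.0005, 0.0006, 0.003]
```

```bash

python3 -m inch '[[0,0,-0.05,0,0,0],[0,0,-0.15,0,0,0],[0,0,-0.25,0,0,0],[0,0,-0.35,0,0,0],[0,0,-0.42,0,0,0],[0,0,-0.45,0,0,0],[0,0,-0.45,0,0,0],[0,0,-0.45,0,0,0]]' 1
python3 -c "
from h import *
c=manip.calibration('wrist');im=manip.camera('wrist');o=manip.get_obs()
cv2.imwrite('pics/w2.png',im)
Rt=R.from_euler('xyz',o['orientation'])
print('c',proj(c,o['tcp_pos']+Rt.apply([0,0,.1765])))
ps=[proj(c,o['tcp_pos']+Rt.apply([.038*np.cos(t),.038*np.sin(t),.1765])) for t in np.arange(-3,4)*np.pi/6]
print(np.round(ps,1).tolist())
plan(.5025,-.1992,.37,.453+.15+np.pi)"
```

```text
time_s: 3.4
tcp_pos: [0.5188, 0.1371, 0.3805]
orientation: [-3.142, 0.0, -2.328]
wrist_force: [0.7, 0.6, -3.3]
gripper_width: 0.0132
grasp_force: 59.0
c (np.float64(313.851881238837), np.float64(313.6672667544309))
[[212.7, 313.6], [223.1, 266.3], [260.1, 229.4], [314.1, 215.3], [368.0, 229.4], [404.9, 266.3], [415.1, 313.7]]
t 3.45 tcp [0.5184 0.137  0.3793] rpy [ 3.1405e+00 -1.6000e-03 -2.3283e+00] q [ 0.258  0.207 -0.245  1.121  0.    -0.555] w 0.012524343342813994 gf 59.02640461921692 F [-1.2  0.  -2.5] T [-0.06  0.05  0.02]
row [0.6379, -0.5488, 0.0236, 0.0006, -0.0011, 0.1338]
```

View pics/w2.png

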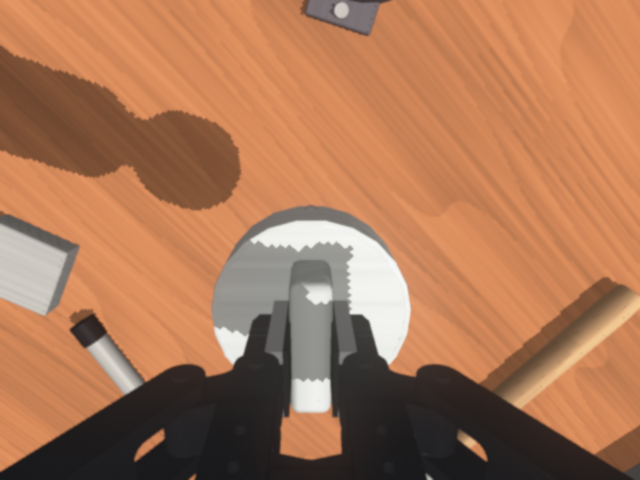

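The lid is held level and nearly centred. Its disc spans u = 212–410 with the far edge at v = 219; predicted was 213–415 and 215, so it is off by about 1 mm. Next I move beside the mouth so the wrist camera can see it past the lid.

```bash

python3 -m inch '[[0.03,-0.045,0.02,0,0,0.04],[0.09,-0.13,0.02,0,0,0.1],[0.16,-0.23,0.025,0,0,0.134],[0.23,-0.33,0.025,0,0,0.134],[0.3,-0.43,0.025,0,0,0.134],[0.36,-0.52,0.025,0,0,0.134],[0.4,-0.57,0.025,0,0,0.134],[0.4185,-0.595,0.025,0,0,0.134]]' 1
python3 -m inch '[[0,0,0,0,0,0],[0,0,0,0,0,0],[0,0,0,0,0,0],[0,0,0,0,0,0]]' 1
python3 -c "
from h import *
c=manip.calibration('wrist');im=manip.camera('wrist');o=manip.get_obs()
np.save('w3.npy',c,allow_pickle=True)
cv2.imwrite('pics/w3.png',im)
print(proj(c,[.5025,-.1992,.112]))
plan(.5025,-.1992,.37,.453+.15+np.pi)"
```

```text
time_s: 4.12
tcp_pos: [0.5764, -0.1522, 0.3678]
orientation: [3.14, -0.004, -2.542]
wrist_force: [-0.7, 0.6, -2.4]
gripper_width: 0.013
grasp_force: 59.1
time_s: 4.45
tcp_pos: [0.5763, -0.1467, 0.3695]
orientation: [3.14, -0.001, -2.537]
wrist_force: [0.6, -0.3, -2.2]
gripper_width: 0.0129
grasp_force: 59.2
(np.float64(307.8897640503521), np.float64(73.61091703207978))
t 4.5 tcp [ 0.5765 -0.1466  0.37  ] rpy [ 3.1403e+00 -7.0000e-04 -2.5371e+00] q [-0.249  0.32  -0.118  1.134  0.    -0.854] w 0.012900134960847243 gf 59.156911969184875 F [ 1.1  0.5 -2. ] T [-0.05 -0.02 -0.04]
row [0.2268, -0.003, 0.0001, 0.0008, -0.0005, 0.001]
```

View pics/w3.png

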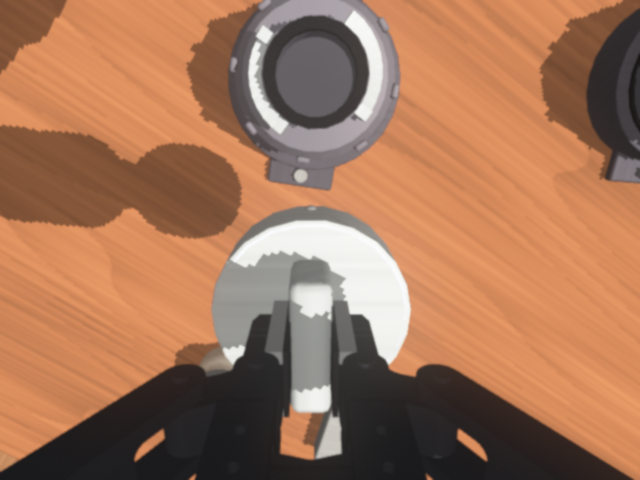

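The mouth shows at about (315,72), in a ring spanning u = 262–369 and v = 15–129. The flange gaps face up and down in the image, roughly along the lid's bar. I'll enlarge this for precise numbers.

```bash
python3 -c "
import cv2
a=cv2.imread('pics/w3.png')[0:240,200:424]
cv2.imwrite('pics/c3.png',cv2.resize(a,None,fx=2.5,fy=2.5,interpolation=cv2.INTER_CUBIC))"
```

```text
(no output)
```

View pics/c3.png

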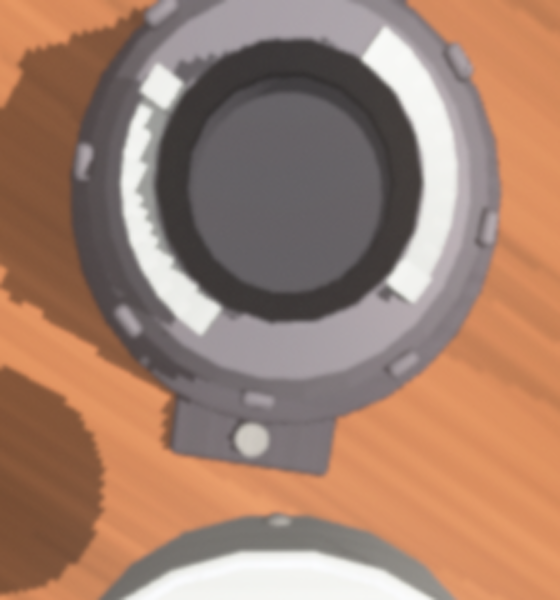

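```bash
python3 -c "
from h import *
from scipy.optimize import fsolve
c=np.load('w3.npy',allow_pickle=True).item()
t=np.linspace(0,2*np.pi,721)
def ext(p):
  u,v=proj_many(np.c_[p[0]+.038*np.cos(t),p[1]+.038*np.sin(t),0*t+p[2]]); return u.min(),u.max(),v.min()
def proj_many(P):
  f=240/np.tan(np.radians(c['fovy'])/2);M=c['cam_to_world'];k=(P-M[:3,3])@M[:3,:3];return c['cx']-f*k[:,0]/k[:,2],c['cy']+f*k[:,1]/k[:,2]
s=fsolve(lambda p:np.array(ext(p))-[212,410,220],[.5765,-.147,.19]);print('lid top',s)
# fixed z
m=ray(c,316,72,.112);print('mouth',m,'ring height px check', [np.hypot(*(ray(c,*a,.112)-ray(c,*b,.112))[:2]) for a,b in (((262.4,72),(369.6,72)),((316,15.2),(316,128.8)))])
a=3.746;x=np.array([np.cos(a),np.sin(a)]);y=np.array([np.sin(a),-np.cos(a)])
D=m[:2]-s[:2];print('shift tool x,y',D@x,D@y,'share',D@x/.4,D@y/.4)
plan(.5025,-.1992,.37,.453+.15+np.pi)
"
```

```text
lid top [ 0.57771133 -0.14568481  0.18852271]
mouth [ 0.49963484 -0.19634394  0.112     ] ring height px check [np.float64(0.05256085050350533), np.float64(0.05200961883815809)]
shift tool x,y 0.09303268502322469 0.002684568760048196 share 0.2325817125580617 0.006711421900120489
t 4.5 tcp [ 0.5765 -0.1466  0.37  ] rpy [ 3.1403e+00 -7.0000e-04 -2.5371e+00] q [-0.249  0.32  -0.118  1.134  0.    -0.854] w 0.012900134960847243 gf 59.156911969184875 F [ 1.1  0.5 -2. ] T [-0.05 -0.02 -0.04]
row [0.2268, -0.003, 0.0001, 0.0008, -0.0005, 0.001]
```

```bash
python3 -c "
from h import *
c=np.load('w3.npy',allow_pickle=True).item()
a=3.746;x=np.array([np.cos(a),np.sin(a)]);y=np.array([np.sin(a),-np.cos(a)])
m=ray(c,316,72,.112)[:2]
for zt in (.1885,.191,.1935):
  r=(m-ray(c,312,208,zt-.019)[:2]); e=(m-ray(c,311,220,zt)[:2]); print(zt,'rivet->',r@x+.038,r@y,'edge->',e@x+.038,e@y)
"
```

```text
0.1885 rivet-> 0.09300360082881201 0.0022284220191876093 edge-> 0.09303857245297158 0.0026809583680401225
0.191 rivet-> 0.09242951889980965 0.002241008110740689 edge-> 0.09239062032113177 0.002687550147654218
0.1935 rivet-> 0.09185543697080728 0.002253594202293772 edge-> 0.09174266818929189 0.002694141927268251
```

```bash

python3 -m inch '[[0.04,0.001,0,0,0,0],[0.1,0.003,0,0,0,0],[0.16,0.005,0.02,0,0,0],[0.21,0.006,0.05,0,0,0],[0.231,0.006,0.08,0,0,0],[0.231,0.006,0.1,0,0,0],[0.231,0.006,0.1,0,0,0],[0.231,0.006,0.1,0,0,0]]' 1
python3 -c "
from h import *
cv2.imwrite('pics/s4.png',cv2.resize(manip.camera('scene')[160:300,100:260],None,fx=4,fy=4,interpolation=cv2.INTER_CUBIC))
plan(.5,-.1963,.33,.453+.15+np.pi)"
```

```text
time_s: 5.17
tcp_pos: [0.4998, -0.1975, 0.3307]
orientation: [3.141, 0.0, -2.537]
wrist_force: [0.5, -0.3, -1.8]
gripper_width: 0.0127
grasp_force: 59.2
t 5.2167 tcp [ 0.5002 -0.1977  0.3312] rpy [-3.1411e+00  7.0000e-04 -2.5373e+00] q [-0.376  0.239 -0.318  1.013  0.    -0.981] w 0.012867697211636983 gf 59.16865646839142 F [-1.   0.  -1.4] T [ 0.03 -0.06  0.01]
row [-0.0016, 0.003, 0.0029, -0.0003, 0.0005, 0.0008]
```

View pics/s4.png

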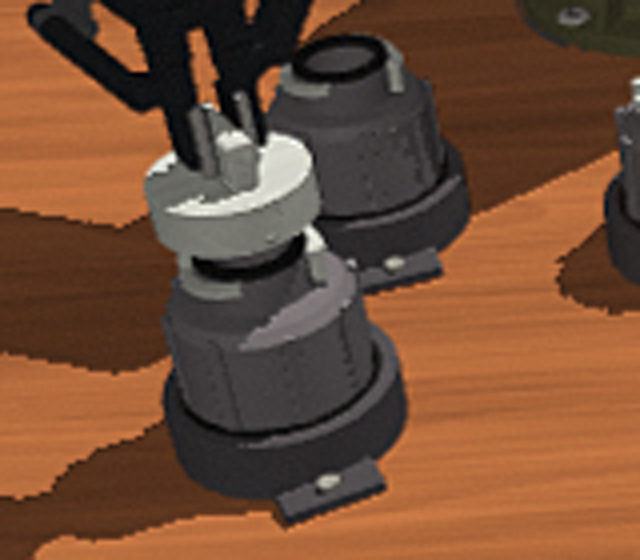

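The lid hangs just over the mouth and looks centred on the barrel's axis, so I lower it in steps with force checks.

```bash

python3 -m inch '[[0,0,0.01,0,0,0],[0,0,0.02,0,0,0],[0,0,0.03,0,0,0],[0,0,0.04,0,0,0],[0,0,0.045,0,0,0],[0,0,0.045,0,0,0]]' 1
python3 -m inch '[[0,0,0.005,0,0,0],[0,0,0.01,0,0,0],[0,0,0.015,0,0,0],[0,0,0.015,0,0,0],[0,0,0.015,0,0,0]]' 1
```

```text
time_s: 5.72
tcp_pos: [0.4991, -0.1983, 0.3119]
orientation: [3.141, -0.001, -2.539]
wrist_force: [0.1, -0.3, -1.8]
gripper_width: 0.0124
grasp_force: 59.2
time_s: 6.13
tcp_pos: [0.4998, -0.1987, 0.3089]
orientation: [-3.139, 0.002, -2.539]
wrist_force: [-2.6, 1.2, 12.6]
gripper_width: 0.0128
grasp_force: 61.4
```

```bash

python3 -c "
from h import *
L=[]
for i in range(6):
  im=manip.camera('wrist'); o=manip.get_obs(); L.append(np.r_[o['tcp_pos'],o['wrist_force'],o['wrist_torque']])
L=np.array(L).mean(0);print(L.round(4))
F=L[3:6]-[0,0,-1.8];T=L[6:]
a=3.746;x=np.array([np.cos(a),np.sin(a)]);y=np.array([np.sin(a),-np.cos(a)])
r=np.array([-(T[1]+.19*F[0])/F[2],(T[0]-.19*F[1])/F[2]]);print('contact xy tool',r@x,r@y,'force tool',F[:2]@x,F[:2]@y)
cv2.imwrite('pics/w5.png',im)
"
```

```text
[ 0.4997 -0.1987  0.3088 -3.1699  0.1882 12.5598  0.587   0.88    0.0662]
contact xy tool -0.0058987192238519354 0.04258058693416827 force tool 2.501322233953457 1.956255338827703
```

View pics/w5.png

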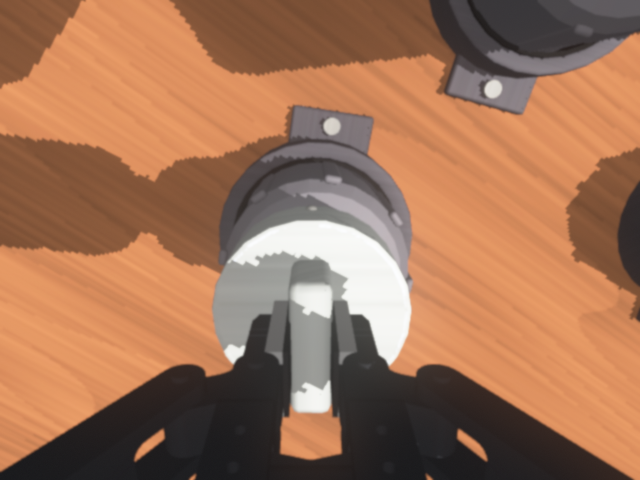

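The moment puts the contact at tool y ≈ +4 cm, so the skirt edge on the +y side is resting on the flange. The lid needs about 2 mm in +y. I'll lift slightly, shift and lower again.

```bash
cat > f.py <<'E'
from h import *
L=[]
for i in range(4):
  manip.camera('wrist'); o=manip.get_obs(); L.append(np.r_[o['tcp_pos'],o['orientation'],o['wrist_force'],o['wrist_torque']])
L=np.array(L).mean(0);print(o['time_s'],L.round(4))
F=L[6:9]-[0,0,-1.8];T=L[9:]
a=o['orientation'][2];x=np.array([np.cos(a),np.sin(a)]);y=np.array([np.sin(a),-np.cos(a)])
r=np.array([-(T[1]+.19*F[0])/F[2],(T[0]-.19*F[1])/F[2]]);print('contact xy tool',r@x,r@y,'force tool',F[:2]@x,F[:2]@y)
E
python3 -m inch '[[0,0,-0.007,0,0,0],[-0.003,0.005,-0.007,0,0,0],[-0.003,0.005,0,0,0,0],[-0.003,0.005,0.007,0,0,0],[-0.003,0.005,0.011,0,0,0],[-0.003,0.005,0.011,0,0,0]]' 1
python3 f.py
```

```text
time_s: 6.93
tcp_pos: [0.4991, -0.1961, 0.3015]
orientation: [3.141, -0.001, -2.539]
wrist_force: [0.7, -0.2, -3.0]
gripper_width: 0.0126
grasp_force: 59.1
7.1333 [ 4.9910e-01 -1.9610e-01  3.0190e-01  3.1412e+00 -4.0000e-04 -2.5388e+00
  4.5160e-01 -7.8810e-01 -2.2152e+00 -1.6420e-01 -9.5500e-02 -1.5100e-02]
contact xy tool -0.000500785708358851 0.04181573496672672 force tool 0.07485989099316784 -0.9052546013067957
```

It slipped past, with no force at z = 0.302. Continuing down.

```bash

python3 -m inch '[[0,0,0.004,0,0,0],[0,0,0.008,0,0,0],[0,0,0.012,0,0,0],[0,0,0.012,0,0,0],[0,0,0.012,0,0,0]]' 1
python3 f.py
```

```text
time_s: 7.55
tcp_pos: [0.4991, -0.1961, 0.2973]
orientation: [3.141, -0.0, -2.539]
wrist_force: [-0.1, -1.1, -2.0]
gripper_width: 0.0127
grasp_force: 59.2
7.75 [ 4.9910e-01 -1.9610e-01  2.9750e-01  3.1415e+00 -1.0000e-04 -2.5388e+00
  2.2130e-01 -4.4590e-01 -2.0702e+00 -9.6400e-02 -2.1600e-02 -8.2000e-03]
contact xy tool -0.08675663161420358 -0.00745645960088622 force tool 0.07052994060495366 -0.4928220788941191
```

```bash

python3 -m inch '[[0,0,0.003,0,0,0],[0,0,0.006,0,0,0],[0,0,0.006,0,0,0],[0,0,0.006,0,0,0]]' 1
python3 -m inch '[[0,0,0.003,0,0,0],[0,0,0.005,0,0,0],[0,0,0.005,0,0,0],[0,0,0.005,0,0,0]]' 1
python3 f.py
```

```text
time_s: 8.08
tcp_pos: [0.4992, -0.1961, 0.2958]
orientation: [-3.141, 0.0, -2.539]
wrist_force: [-2.6, 1.3, 5.3]
gripper_width: 0.0127
grasp_force: 60.1
time_s: 8.42
tcp_pos: [0.4991, -0.196, 0.2957]
orientation: [-3.14, 0.001, -2.539]
wrist_force: [-8.1, 2.6, 21.4]
gripper_width: 0.0125
grasp_force: 62.6
8.6167 [ 4.99100e-01 -1.96000e-01  2.95700e-01 -3.14020e+00  1.10000e-03
 -2.53870e+00 -7.35970e+00  2.60430e+00  2.07631e+01  6.58200e-01
  1.71820e+00 -2.04000e-02]
contact xy tool 0.0075724801349480435 0.014000429867976678 force tool 4.585655925718996 6.318180185023127
```

Contact comes at TCP z = 0.2957, which is seal height; a miss would stop above 0.302. The lid is down on the seal. I'll relieve the load, then start turning clockwise (+tool z).

```bash

python3 -m inch '[[0.001,0.002,-0.003,0,0,0],[0.001,0.002,-0.004,0,0,0],[0.001,0.002,-0.004,0,0,0]]' 1
python3 f.py
python3 -m inch '[[0,0,0,0,0,0.04],[0,0,0,0,0,0.08],[0,0,0,0,0,0.12],[0,0,0,0,0,0.16],[0,0,0,0,0,0.2],[0,0,0,0,0,0.24],[0,0,0,0,0,0.24]]' 1
python3 f.py
```

```text
time_s: 8.87
tcp_pos: [0.4988, -0.1959, 0.2958]
orientation: [-3.14, 0.001, -2.539]
wrist_force: [-1.4, -0.1, 9.3]
gripper_width: 0.0126
grasp_force: 60.7
9.0667 [ 4.9890e-01 -1.9580e-01  2.9580e-01 -3.1399e+00  1.0000e-03 -2.5388e+00
 -2.3872e+00  2.0400e-01  9.3856e+00  3.3200e-02  3.9800e-01 -6.9000e-03]
contact xy tool -0.003808632333224909 -0.003223654310986911 force tool 1.8506078660612237 1.521645880818323
time_s: 9.65
tcp_pos: [0.4993, -0.196, 0.2958]
orientation: [-3.14, 0.002, -2.918]
wrist_force: [0.2, -0.7, 6.8]
gripper_width: 0.0126
grasp_force: 60.6
9.85 [ 4.9930e-01 -1.9600e-01  2.9580e-01 -3.1400e+00  2.4000e-03 -2.9157e+00
 -1.7420e-01 -4.5340e-01  7.9372e+00 -7.2400e-02  6.2400e-02  8.4400e-02]
contact xy tool 0.0026166001338219923 0.002048094734604198 force tool 0.2713399270830261 -0.40288702875967847
```

```bash

python3 -m inch '[[0,0,0,0,0,0.04],[0,0,0,0,0,0.08],[0,0,0,0,0,0.12],[0,0,0,0,0,0.16],[0,0,0,0,0,0.2],[0,0,0,0,0,0.24],[0,0,0,0,0,0.24]]' 1
python3 f.py
python3 -m inch '[[0,0,0,0,0,0.02],[0,0,0,0,0,0.04],[0,0,0,0,0,0.06],[0,0,0,0,0,0.06]]' 1
python3 f.py
```

```text
time_s: 10.43
tcp_pos: [0.4993, -0.1962, 0.2957]
orientation: [-3.14, 0.003, 2.988]
wrist_force: [-0.3, -1.7, 7.4]
gripper_width: 0.0127
grasp_force: 60.5
10.6333 [ 4.9930e-01 -1.9620e-01  2.9580e-01 -3.1403e+00  2.9000e-03  2.9903e+00
 -8.1400e-02 -1.5337e+00  7.2130e+00 -3.0880e-01  1.3600e-02  9.5700e-02]
contact xy tool -0.0004998712735796268 -0.0018817615449941724 force tool -0.15035400037841493 -1.5284812763097084
time_s: 10.97
tcp_pos: [0.4993, -0.1961, 0.2958]
orientation: [-3.141, 0.003, 2.895]
wrist_force: [-0.3, -1.2, 8.0]
gripper_width: 0.013
grasp_force: 60.5
11.1667 [ 4.9930e-01 -1.9620e-01  2.9580e-01 -3.1407e+00  3.0000e-03  2.8962e+00
  4.1200e-01 -1.1770e+00  7.2715e+00 -2.3500e-01  2.5500e-02  1.1690e-01]
contact xy tool 0.010787384009438683 -0.003996297303666479 force tool -0.6855547138392024 -1.0417178135678018
```

```bash

python3 -m inch '[[0,0,0,0,0,0.03],[0,0,0,0,0,0.06],[0,0,0,0,0,0.08],[0,0,0,0,0,0.08]]' 1
python3 f.py
```

```text
time_s: 11.5
tcp_pos: [0.4994, -0.1962, 0.2958]
orientation: [-3.141, 0.003, 2.769]
wrist_force: [0.3, -0.4, 7.0]
gripper_width: 0.0126
grasp_force: 60.5
11.7 [ 4.9940e-01 -1.9620e-01  2.9580e-01 -3.1411e+00  3.3000e-03  2.7706e+00
  6.9730e-01 -1.1113e+00  7.3520e+00 -2.7640e-01 -4.1500e-02  1.0450e-01]
contact xy tool 0.006683762572922985 -0.010247558239778277 force tool -1.052733451805973 -0.7828943836568879
```

```bash

python3 -m inch '[[0,0,0,0,0,0.02],[0,0,0,0,0,0.04],[0,0,0,0,0,0.05],[0,0,0,0,0,0.05]]' 1
python3 f.py
```

```text
time_s: 12.03
tcp_pos: [0.4994, -0.1962, 0.2958]
orientation: [-3.141, 0.003, 2.691]
wrist_force: [0.0, -1.3, 6.8]
gripper_width: 0.0127
grasp_force: 60.5
12.2333 [ 4.9940e-01 -1.9620e-01  2.9580e-01 -3.1411e+00  3.3000e-03  2.6921e+00
 -4.2100e-02 -1.3758e+00  7.1995e+00 -3.3500e-01  1.1900e-02  1.1840e-01]
contact xy tool -0.003156060176265299 -0.007551715523372948 force tool -0.5598923092158109 -1.25741341197644
```

```bash

python3 -m inch '[[0,0,0,0,0,0.03],[0,0,0,0,0,0.06],[0,0,0,0,0,0.08],[0,0,0,0,0,0.08]]' 1
python3 f.py
```

```text
time_s: 12.57
tcp_pos: [0.4993, -0.1963, 0.2958]
orientation: [-3.141, 0.003, 2.565]
wrist_force: [0.7, -1.4, 6.6]
gripper_width: 0.0129
grasp_force: 60.5
12.7667 [ 4.9930e-01 -1.9630e-01  2.9580e-01 -3.1412e+00  3.3000e-03  2.5663e+00
 -2.6310e-01 -1.3042e+00  6.8114e+00 -4.3810e-01  9.0100e-02  8.3400e-02]
contact xy tool -0.008112693935864541 -0.021080149822920717 force tool -0.48874289245746566 -1.2374607854739885
```

```bash

python3 -m inch '[[0,0,0,0,0,0.03],[0,0,0,0,0,0.06],[0,0,0,0,0,0.08],[0,0,0,0,0,0.08]]' 1
python3 f.py
```

```text
time_s: 13.1
tcp_pos: [0.4993, -0.1964, 0.2957]
orientation: [-3.141, 0.003, 2.44]
wrist_force: [-0.2, -2.4, 6.2]
gripper_width: 0.0129
grasp_force: 60.6
13.3 [ 4.9930e-01 -1.9640e-01  2.9570e-01 -3.1413e+00  3.4000e-03  2.4409e+00
  1.0850e-01 -2.3771e+00  6.9879e+00 -5.4960e-01  9.4000e-02  2.5860e-01]
contact xy tool 0.002788152293219349 -0.01692897201355839 force tool -1.615554903675567 -1.7470584970947114
```

Wedging has begun: Tz is 0.26 N m. Smaller steps from here.

```bash

python3 -m inch '[[0,0,0,0,0,0.02],[0,0,0,0,0,0.04],[0,0,0,0,0,0.04],[0,0,0,0,0,0.04]]' 1
python3 f.py
```

```text
time_s: 13.63
tcp_pos: [0.4993, -0.1964, 0.2957]
orientation: [-3.141, 0.003, 2.378]
wrist_force: [-0.3, -3.6, 7.4]
gripper_width: 0.013
grasp_force: 60.6
13.8333 [ 4.9930e-01 -1.9640e-01  2.9570e-01 -3.1414e+00  3.5000e-03  2.3784e+00
 -2.6510e-01 -2.3100e+00  7.4677e+00 -5.5520e-01  1.3260e-01  3.7520e-01]
contact xy tool -0.0022611872798372302 -0.015203382583882983 force tool -1.405301691543016 -1.8524723464363366
```

```bash

python3 -m inch '[[0,0,0,0,0,0.02],[0,0,0,0,0,0.04],[0,0,0,0,0,0.04],[0,0,0,0,0,0.04]]' 1
python3 f.py
```

```text
time_s: 14.17
tcp_pos: [0.4993, -0.1964, 0.2958]
orientation: [-3.142, 0.004, 2.316]
wrist_force: [-0.6, -3.2, 7.5]
gripper_width: 0.0128
grasp_force: 60.7
14.3667 [ 4.9930e-01 -1.9640e-01  2.9570e-01 -3.1416e+00  3.5000e-03  2.3158e+00
 -2.0000e-03 -2.4536e+00  6.8585e+00 -5.7120e-01  1.2330e-01  4.5090e-01]
contact xy tool 0.0007068253499491679 -0.01866219263258087 force tool -1.8022712501596163 -1.664887796762746
```

```bash

python3 -m inch '[[0,0,0,0,0,0.02],[0,0,0,0,0,0.04],[0,0,0,0,0,0.05],[0,0,0,0,0,0.05]]' 1
python3 f.py
```

```text
time_s: 14.7
tcp_pos: [0.4993, -0.1964, 0.2958]
orientation: [3.141, 0.004, 2.237]
wrist_force: [-0.1, -2.7, 7.8]
gripper_width: 0.0127
grasp_force: 60.9
14.9 [ 4.9920e-01 -1.9640e-01  2.9570e-01  3.1415e+00  3.5000e-03  2.2376e+00
 -4.5020e-01 -2.5973e+00  7.3825e+00 -6.1520e-01  1.3680e-01  6.5900e-01]
contact xy tool -0.006966517844450781 -0.0125816540996044 force tool -1.762388727539572 -1.9602091908179242
```

Tz is 0.66 N m, which is barrel ≈ 0.165 rad, so it is snug. I'll ease back part of the wind-up, open the fingers and lift off.

```bash

python3 -m inch '[[0,0,0,0,0,-0.02],[0,0,0,0,0,-0.04],[0,0,0,0,0,-0.06],[0,0,0,0,0,-0.06]]' 1
python3 f.py
python3 -m inch '[[0,0,0,0,0,0],[0,0,0,0,0,0],[0,0,0,0,0,0],[0,0,0,0,0,0],[0,0,0,0,0,0],[0,0,0,0,0,0],[0,0,0,0,0,0],[0,0,0,0,0,0]]' -1
python3 -m inch '[[0,0,-0.03,0,0,0],[0,0,-0.08,0,0,0],[0,0,-0.15,0,0,0],[0,0,-0.22,0,0,0],[0,0,-0.28,0,0,0],[0,0,-0.3,0,0,0],[0,0,-0.3,0,0,0],[0,0,-0.3,0,0,0]]' -1
python3 -c "
from h import *
o=manip.get_obs();cv2.imwrite('pics/w6.png',manip.camera('wrist'));c=manip.calibration('wrist');print(o['wrist_force'],o['wrist_torque'],o['orientation'])
np.save('w6.npy',c,allow_pickle=True)
"
```

```text
time_s: 15.23
tcp_pos: [0.4993, -0.1964, 0.2957]
orientation: [-3.142, 0.003, 2.332]
wrist_force: [-0.1, -2.3, 7.2]
gripper_width: 0.0121
grasp_force: 60.6
15.4333 [ 4.9930e-01 -1.9630e-01  2.9570e-01  3.1415e+00  3.4000e-03  2.3313e+00
 -4.7420e-01 -2.7385e+00  6.9954e+00 -5.1290e-01  1.0440e-01  3.5590e-01]
contact xy tool 0.0017306800080768828 -0.0005969842467765053 force tool -1.6574347596996921 -2.2308863182575576
time_s: 16.1
tcp_pos: [0.4984, -0.1956, 0.2947]
orientation: [3.142, -0.0, 2.331]
wrist_force: [0.3, 0.2, 0.5]
gripper_width: 0.0856
grasp_force: 0.0
time_s: 16.77
tcp_pos: [0.4984, -0.1956, 0.4142]
orientation: [3.142, 0.0, 2.331]
wrist_force: [-0.5, -0.3, -0.5]
gripper_width: 0.0856
grasp_force: 0.0
[-0.54686358 -0.28902566 -0.49906379] [-0.02786216 -0.00857278 -0.03995713] [3.14150215e+00 4.82557171e-05 2.33074820e+00]
```

View pics/w6.png

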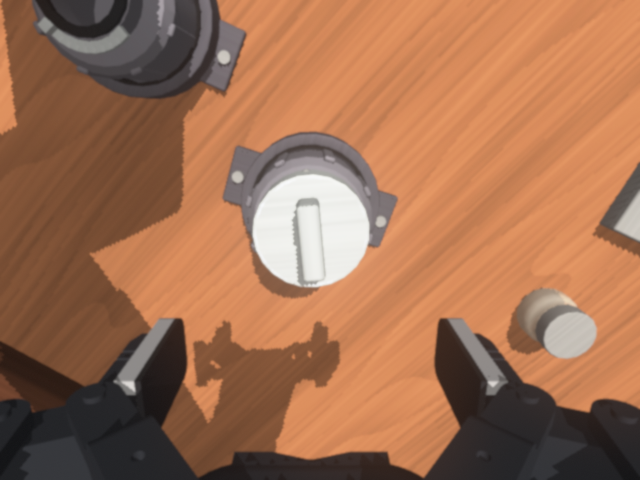

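The lid sits level on the barrel. Its bar runs (306,200)–(316,280), about 1.16 rad past the aligned position and sprung back as expected. The gripper is clear of it and the jar, and the part of the block in view looks undisturbed. Handing in.

```bash
python3 -c "
from station import manip
print(manip.sign_off())"
```

```text
the job is handed in; nothing more can be done
None
```

The lid is on the farthest barrel, twisted snug at about 0.66 N m by the wrist sensor and released, and the job is handed in at about 17 s; no verdict came back from the hand-in.

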